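# Open the blue vacuum filter

## Task

Open the vacuum filter that has the blue cover: turn the cover by its grip bar a quarter turn anticlockwise (seen from above) to free its bayonet lugs, lift it straight off, and set it down flat and right way up inside the small steel tray, without dropping it. Leave the black-covered filter shut and alone.

Things in the scene. Friction and masses are not known exactly. Their poses are not given: they have to be found in the camera images.
- blue_cover: Loose blue bayonet cover, 0.08-0.16 kg: round cap 68 mm across, 30 mm high, hollow below; on top a grip bar 50 mm long along the cover's x, 14 mm thick, centred, from 30 to 62 mm above the origin. Origin: centre of the cap's lower rim; z up along its axis. Starts locked on blue_pot, origin 48 mm above the bench, x axis 0 to 6 deg anticlockwise of the pot's x. Same after half a turn.
- blue_pot: Fixed aluminium pot under it, 68 mm across, foot 84 mm; origin: centre of underside, on the bench and the cover's axis. Turned anticlockwise from above, the cover is free at 75 to 95 deg from the pot's x, with a stop at 102 deg; clockwise it is stopped. It turns lightly, with 3 mm play sideways and up. Once free, 30 mm of lift clears the neck. Hose ports along +-y reach 50 mm from the axis.
- tray: Fixed square steel tray, 140 x 140 mm outside, 14 mm high, walls and floor 3 mm thick, empty. Origin: centre of the underside, on the bench; x and y along its sides. The cover stands in it on its lower rim, origin 3 mm above the tray's. Fixed obstacles by the work: a microscope 0.36 m high at x 0.32 to 0.65, y -0.15 to 0.13, and a shelf over the bench beyond x = 0.71, underside at z = 0.42.
- black_grip_end (a point): One upper end of the grip bar of the black cover on the other filter, which is the same in shape and size as the blue one and must stay shut: a point 25 mm to the side of that filter's axis and 110 mm above the bench.

How it is judged (in metres and radians):
On the way, in this order (a step that is already met when the one before it is completed fails the run):
1. the blue cover is turned about a quarter turn (over 60 degrees from locked) while it still sits on its pot (angle between the x axis of blue_cover and the x axis of blue_pot, either way round above 1.05 rad and z of blue_cover in the frame of blue_pot below 0.056 m and horizontal distance between blue_cover and blue_pot below 0.008 m), for 0.1 s.
2. the blue cover is lifted clear of its pot (z of blue_cover in the frame of blue_pot above 0.075 m), for 0.1 s.
At the end, for the whole second after the job is handed in: The blue cover stands flat on the floor of the steel tray, wholly inside its walls (origin within 42 mm of the tray's centre along each side and less than 9 mm above the tray's underside), right way up within 7 degrees, at rest and released (x of blue_cover in the frame of tray between -0.042 and 0.042 m and y of blue_cover in the frame of tray between -0.042 and 0.042 m and z of blue_cover in the frame of tray below 0.009 m and angle between blue_cover's own z axis and vertical below 0.12 rad and linear speed of blue_cover below 0.02 m/s and contact force between the fingers and blue_cover below 0.1 N); the robot touches nothing.
It fails at once if the black cover is moved or turned (an end of its grip bar shifts by more than 15 mm) (distance of black_grip_end from where it was at the start of the episode above 0.015 m).
It fails at once if the blue cover is dropped: let go over the tray with its rim more than 40 mm above the tray's underside (contact force between the fingers and blue_cover below 0.01 N and z of blue_cover in the frame of tray above 0.04 m and horizontal distance between blue_cover and tray below 0.09 m).
It also fails if it takes over 48 s, if anything falls off the work surface, if the arm or the gripper's body presses on something with over 40 N, if the wrist force passes 120 N, or if a joint passes its speed limit or range.

## Robot

A 6-joint arm with a two-finger parallel gripper is mounted at the origin on a cart in front of the work surface, level with it; the furniture and walls round the work are solid. World frame = base frame: x ahead of the robot, y to its left, z up, the work surface at z = 0. Lengths are in m, angles in degrees, forces in N, time in s.
With the tool pointing down it reaches from about 0.35 to 0.875 m from the base axis. Payload 4.2 kg.
Tool frame: the origin (TCP) lies at the very end of the fingers, on their centre line; the grasp point (between the pads) lies 19 mm behind it; z points along the fingers, y is the line along which they close (so a half turn about z gives the same grasp; the last joint's range is limited). The gripper opens to 87 mm and grips with 3 to 60 N. Pads are 19 mm wide; open, the fingers measure 117 mm over their backs; the gripper's body (75 mm by 190 mm) begins 51 mm behind the grasp point.
Start: joints at [-53.652, 22.042, 0.453, 0, -68.411, -14.817], TCP at [0.229, -0.581, 0.223] pointing down, gripper open.
Joint ranges: [-179.83, 179.83], [-69.29, 118.12], [-61.27, 80.66], [-181.25, 117.63], [-171.15, -9.14], [-177.46, 177.46]. Speed limits (degrees/s): [159.86, 159.86, 180, 180, 180, 180].

## Interface

Orientations are given as a 3x3 rotation matrix whose columns are the frame's x, y, z axes.
In Python, from station import * gives the robot as it stands.
- The arm moves only by the shell command python3 -m pendant 'ROWS'. ROWS is JSON, a list of rows, each an object of numbers: "x", "y", "z": the shift along the world's x, y, z normalised to -1 to 1, where 1 is 250 mm; "rx", "ry", "rz": the turn, a rotation vector about the world's x, y, z normalised to -1 to 1, where 1 is 180 degrees; "claw": the opening, from 0 (shut) to 1 (fully open). A call has exactly 8 rows; each row is the pose to reach, as a shift and turn from the pose commanded when the call began, turning the shorter way round; what a row does not reach only later rows make up. A row lasts 1/8 s, in which the tool goes at most 62.5 mm and 10.7 degrees, less where a joint would pass 70% of its speed; a pose out of reach is approached as far as the arm can. A call with a number of a shift or a turn outside -1 to 1 is refused whole. A call with a gripper value outside its range is refused whole. The fingers move at their own pace and stop on an object; the grip force is fixed at half the most. Time passes only in rows, so rows that repeat a pose let the fingers close, or fill a call up. It gives the time, the measured TCP pose, the force, the opening and the grip force at its end, in the units of the state.
- sense(): the state, without advancing time (a new reading comes with each control period).
- capture(name): name is "scene" or "top" or "wrist"; returns a dict with "color" (420x560x3 uint8, red, green, blue), "mtx" (3x3 intrinsics, pixels), "k1" (the pictures are not rectified: a ray, as slopes to the right and down, at radius r is drawn at 1 + k1 r^2 times it, then the intrinsics apply), "world_to_cam" (4x4, takes a point from world to camera coordinates). Camera axes: x right, y up, looking along -z (the intrinsics and any distortion apply to the point x, -y, -z); pixel columns grow to the right and rows downward; lengths in m; the calibration is good to about 2 mm. A picture is of the moment at which its call begins. There is no depth.
- finish_job(): hands the job in; it is judged then, once.
Trained networks look in a picture, given as the dict that the camera call returned (one of the last four; its "shot" number tells which), for a name from the list of things; names that differ only in an ending like _2 or _b are one class to them, and where a whole thing is asked for, a point or a joint stands for the part that bears it (a point fixed in the world has none). Each returns a list of dicts, best first, with "conf" (0 to 1); they miss things now and then, are a little off and sometimes report something else, mostly with a low value. They report only what shows in the picture. A call takes as long as a camera call.
- search_frame(picture, label): "centre" ([column, row] in pixels, amid what is visible of it).
- regions_of(picture, label): "region" (420x560 bool, what is visible of it) and "centre" ([column, row] in pixels, amid what is visible of it).
The state is a dict: "time_s": time; "joints": joint angles; "joint_velocities": joint speeds; "effort": joint torques, N m; "tcp_pos": TCP position; "ee_rot": TCP orientation; "wrist_force": force on the tool from outside, world axes, zero at the start; "moment": the same for the moment, N m; "gripper_width": opening from 0.0 (shut) to 1.0 (fully open); "gripper_force": force on a finger pad.
Only numpy, scipy, OpenCV 4.12 (cv2) and the standard library are available. Lean on these libraries where they do the work, as an engineer would, in place of code of your own. Each camera call takes 0.05 s, during which the arm holds its last target. There are 200 camera calls.

## Working session

There is one attempt and no reset: what is moved stays moved. The work goes in short steps, Python scripts to look and compute and a shell command to move; the robot and the scene stay as the last step left them, time stands still between calls to the robot, and variables do not carry over. Pictures are saved under pics/ and viewed, at most 10 in all, crops included, and the job is handed in when it is done.

```bash
mkdir -p pics; ls; cat > h.py <<'E'
from station import *
import numpy as np, cv2
def pix2world(p,uv,z):
    K=np.array(p["mtx"]);k=p["k1"];T=np.array(p["world_to_cam"])
    s=np.array([(uv[0]-K[0,2])/K[0,0],(uv[1]-K[1,2])/K[1,1]]);u=s.copy()
    for _ in range(20): u=s/(1+k*(u@u))
    R=T[:3,:3];c=-R.T@T[:3,3];d=R.T@np.array([u[0],-u[1],-1])
    return c+d*(z-c[2])/d[2]
def w2p(p,X):
    K=np.array(p["mtx"]);k=p["k1"];T=np.array(p["world_to_cam"])
    q=T[:3,:3]@np.array(X)+T[:3,3];u=np.array([q[0],-q[1]])/-q[2];u=u*(1+k*(u@u))
    return np.array([K[0,0]*u[0]+K[0,2],K[1,1]*u[1]+K[1,2]])
def save(n,im): cv2.imwrite(f"pics/{n}.png",cv2.cvtColor(im,cv2.COLOR_RGB2BGR))
E
python3 - <<'E'
from h import *
P={n:capture(n) for n in("top","scene")}
save("a",np.vstack([cv2.resize(P[n]["color"],(400,300)) for n in P]))
for n,p in P.items():
    T=np.array(p["world_to_cam"]);print(n,"cam",(-T[:3,:3].T@T[:3,3]).round(3))
    for l,z in(("blue_cover",.09),("blue_pot",.02),("tray",.003),("black_grip_end",.09)):
        for r in regions_of(p,l)[:2]:
            print(n,l,round(r["conf"],2),np.round(r["centre"]),r["region"].sum(),pix2world(p,r["centre"],z).round(3))
E
```

```text
pics
top cam [ 0.412 -0.332  0.952]
top blue_cover 0.74 [248. 167.] 1092 [ 0.582 -0.257  0.09 ]
top blue_pot 0.86 [259. 186.] 381 [ 0.557 -0.274  0.02 ]
top tray 0.7 [306. 253.] 5076 [ 0.426 -0.371  0.003]
top black_grip_end 0.74 [322. 175.] 1128 [ 0.57  -0.394  0.09 ]
scene cam [-0.026 -0.873  0.474]
scene blue_pot 0.79 [293. 220.] 672 [ 0.558 -0.273  0.02 ]
scene tray 0.84 [268. 277.] 4508 [ 0.411 -0.364  0.003]
scene black_grip_end 0.69 [358. 226.] 260 [ 0.529 -0.455  0.09 ]
```

View pics/a.png

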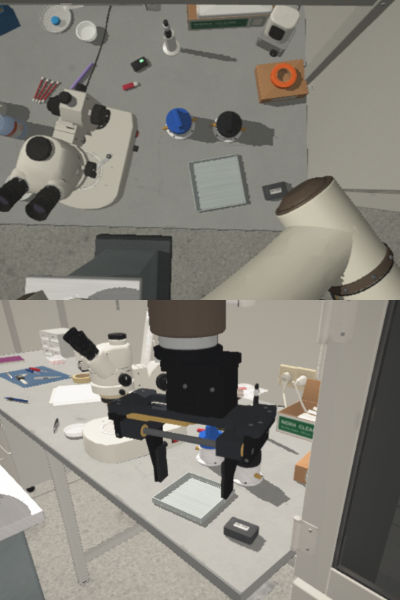

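```bash
python3 - <<'E'
from h import *
p=capture("top")
c=p["color"]
save("b",cv2.resize(c[120:300,200:400],(800,720))[:600])
E
```

```text
(no output)
```

View pics/b.png

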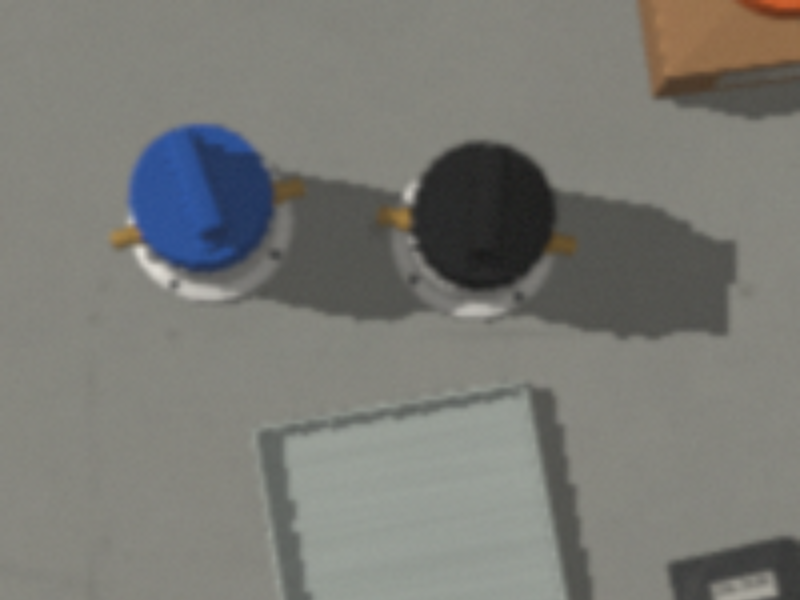

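The top view crop shows the blue cap at (250,169), with its bar along about image-vertical. Its ports end near (228,179) and (276,167). The black cap is at (321,174) and the tray corners run from (265,227) to (333,216). Next I'll refine the positions.

```bash
python3 - <<'E'
from h import *
p=capture("top");c=p["color"]
g=lambda x,y:(200+x/4-.4,120+y/4-.4)
print("cap",pix2world(p,g(202,197),.078).round(4),"w",pix2world(p,g(130,197),.078).round(4),pix2world(p,g(274,197),.078).round(4))
# cap circle fit in world at z=.078 from blue mask hull
hsv=cv2.cvtColor(c,cv2.COLOR_RGB2HSV)
m=((hsv[...,0]>100)&(hsv[...,0]<130)&(hsv[...,1]>120)).astype(np.uint8);m[:140]=0;m[200:]=0;m[:,:225]=0;m[:,290:]=0
ct=max(cv2.findContours(m,0,1)[0],key=cv2.contourArea)[:,0]
W=np.array([pix2world(p,q,.07)[:2] for q in ct.astype(float)])
print("circ",cv2.minEnclosingCircle((W*1000).astype(np.float32)))
a=pix2world(p,g(191,135),.11);b=pix2world(p,g(212,237),.11)
print("bar",a.round(3),b.round(3),np.degrees(np.arctan2(*(a-b)[1::-1])))
for z in(.02,.035):
    e=pix2world(p,g(113,238),z);f=pix2world(p,g(303,187),z)
    print("ports",z,e.round(4),f.round(4),((e+f)/2).round(4),np.linalg.norm(e-f),np.degrees(np.arctan2(*(e-f)[1::-1]))-90)
r=regions_of(p,"tray")[0]["region"].astype(np.uint8)
ct=max(cv2.findContours(r,0,1)[0],key=cv2.contourArea)[:,0]
W=np.array([pix2world(p,q,.01)[:2]*1000 for q in ct.astype(float)],np.float32)
print("tray",cv2.minAreaRect(W))
e=pix2world(p,g(383,212),.035);f=pix2world(p,g(575,243),.035);print("black",(e+f)/2)
s=sense();print(s["tcp_pos"],np.round(s["ee_rot"],3),s["time_s"])
E
```

```text
cap [ 0.5812 -0.2592  0.078 ] w [ 0.5806 -0.225   0.078 ] [ 0.5819 -0.2933  0.078 ]
circ ((582.919677734375, -258.19390869140625), 34.730247497558594)
bar [ 0.604 -0.256  0.11 ] [ 0.557 -0.267  0.11 ] 13.106342293354176
ports 0.02 [ 0.5707 -0.2101  0.02  ] [ 0.5985 -0.3052  0.02  ] [ 0.5846 -0.2577  0.02  ] 0.09911186289948838 16.300286765427813
ports 0.035 [ 0.5681 -0.212   0.035 ] [ 0.5955 -0.3056  0.035 ] [ 0.5818 -0.2588  0.035 ] 0.09751749662606311 16.3002867654279
tray ((421.83843994140625, -363.5235595703125), (142.81341552734375, 142.11155700683594), 11.524205207824707)
black [ 0.57674744 -0.39286473  0.035     ]
[ 0.22941714 -0.58134806  0.22258296] [[-0.93  -0.367  0.   ]
 [-0.367  0.93  -0.   ]
 [-0.    -0.    -1.   ]] 0.65
```

```bash
python3 -m pendant '[{"x":0.1,"y":0.1,"claw":1},{"x":0.25,"y":0.24,"claw":0.6},{"x":0.42,"y":0.38,"claw":0.6},{"x":0.6,"y":0.54,"claw":0.6},{"x":0.76,"y":0.68,"claw":0.6},{"x":0.9,"y":0.8,"claw":0.6},{"x":0.96,"y":0.86,"claw":0.6},{"x":0.96,"y":0.86,"claw":0.6}]'
python3 - <<'E'
from h import *
p=capture("wrist");save("w1",p["color"])
T=np.array(p["world_to_cam"]);print("cam",(-T[:3,:3].T@T[:3,3]).round(3),sense()["joints"])
for l,z in(("blue_cover",.09),("blue_pot",.02),("tray",.003),("black_grip_end",.09)):
    for r in regions_of(p,l)[:2]:
        print(l,round(r["conf"],2),np.round(r["centre"]),r["region"].sum(),pix2world(p,r["centre"],z).round(3))
E
```

```text
cam [ 0.166 -0.606  0.384] [-5.36522217e+01  2.20403394e+01  4.55612351e-01  4.38752144e-04
 -6.84118452e+01 -1.48158585e+01]
tray 0.66 [366. 312.] 399 [ 0.361 -0.409  0.003]$[0]: bad value
```

View pics/w1.png

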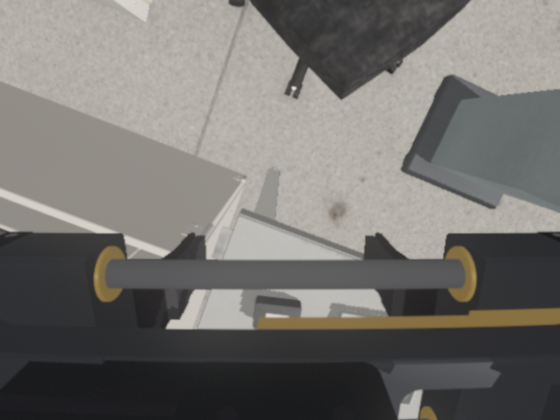

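The wrist picture shows the fingers at about (190,260) and (375,260), with floor and bench corner beyond. The move was refused because each row needs every field.

```bash
python3 -m pendant '[{"x":0.1,"y":0.1,"z":0,"rx":0,"ry":0,"rz":0,"claw":1},{"x":0.25,"y":0.24,"z":0,"rx":0,"ry":0,"rz":0,"claw":0.6},{"x":0.42,"y":0.38,"z":0,"rx":0,"ry":0,"rz":0,"claw":0.6},{"x":0.6,"y":0.54,"z":0,"rx":0,"ry":0,"rz":0,"claw":0.6},{"x":0.76,"y":0.68,"z":0,"rx":0,"ry":0,"rz":0,"claw":0.6},{"x":0.9,"y":0.8,"z":0,"rx":0,"ry":0,"rz":0,"claw":0.6},{"x":0.96,"y":0.86,"z":0,"rx":0,"ry":0,"rz":0,"claw":0.6},{"x":0.96,"y":0.86,"z":0,"rx":0,"ry":0,"rz":0,"claw":0.6}]'
python3 - <<'E'
from h import *
p=capture("wrist");save("w2",p["color"])
T=np.array(p["world_to_cam"]);print("cam",(-T[:3,:3].T@T[:3,3]).round(3),np.round(sense()["joints"],1))
for l,z in(("blue_cover",.09),("blue_pot",.02),("tray",.003),("black_grip_end",.09)):
    for r in regions_of(p,l)[:2]:
        print(l,round(r["conf"],2),np.round(r["centre"]),r["region"].sum(),pix2world(p,r["centre"],z).round(3))
E
```

```text
time_s: 1.9
tcp_pos: [0.47, -0.3656, 0.2224]
ee_rot: [[-0.93, -0.369, -0.0], [-0.369, 0.93, 0.0], [0.0, 0.0, -1.0]]
wrist_force: [0.2, -0.6, -0.0]
gripper_width: 0.605
gripper_force: 0.0
cam [ 0.407 -0.39   0.384] [-22.4  19.2  -3.9   0.  -67.  -46. ]
blue_cover 0.89 [323. 303.] 1040 [ 0.563 -0.286  0.09 ]
blue_cover 0.51 [303. 294.] 176 [ 0.561 -0.31   0.09 ]
blue_pot 0.45 [302. 292.] 214 [ 0.595 -0.293  0.02 ]
tray 0.93 [301. 137.] 14805 [ 0.416 -0.367  0.003]
black_grip_end 0.94 [241. 254.] 598 [ 0.542 -0.384  0.09 ]
```

View pics/w2.png

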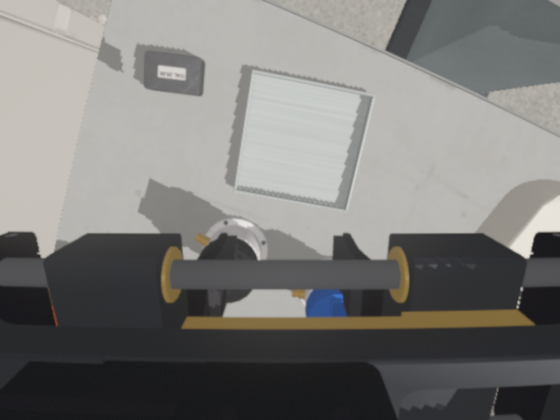

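The wrist view shows the blue cap at about (323,303), mostly hidden by the gripper, and the tray at (301,137). This agrees with the top view, so I'll move over the blue cover.

```bash
python3 -m pendant '[{"x":0.08,"y":0.08,"z":0,"rx":0,"ry":0,"rz":-0.01,"claw":0.6},{"x":0.2,"y":0.19,"z":0,"rx":0,"ry":0,"rz":-0.03,"claw":0.6},{"x":0.32,"y":0.3,"z":0,"rx":0,"ry":0,"rz":-0.03,"claw":0.6},{"x":0.41,"y":0.39,"z":0,"rx":0,"ry":0,"rz":-0.03,"claw":0.6},{"x":0.448,"y":0.426,"z":-0.08,"rx":0,"ry":0,"rz":-0.03,"claw":0.6},{"x":0.448,"y":0.426,"z":-0.2,"rx":0,"ry":0,"rz":-0.03,"claw":0.6},{"x":0.448,"y":0.426,"z":-0.29,"rx":0,"ry":0,"rz":-0.03,"claw":0.6},{"x":0.448,"y":0.426,"z":-0.29,"rx":0,"ry":0,"rz":-0.03,"claw":0.6}]'
python3 - <<'E'
from h import *
p=capture("scene");a=p["color"];q=capture("top");b=q["color"];w=capture("wrist")["color"]
save("c",np.hstack([cv2.resize(a[140:290,210:410],(400,300)),cv2.resize(w[180:420,120:440],(400,300))]))
for X in((.582,-.259,.11),(.606,-.252,.11),(.558,-.266,.11)): print(w2p(p,X).round())
E
```

```text
time_s: 3.15
tcp_pos: [0.5797, -0.2604, 0.1481]
ee_rot: [[-0.961, -0.276, -0.005], [-0.276, 0.961, 0.001], [0.004, 0.002, -1.0]]
wrist_force: [0.2, 0.4, 0.7]
gripper_width: 0.599
gripper_force: 0.0
[296. 172.]
[302. 168.]
[290. 177.]
```

View pics/c.png

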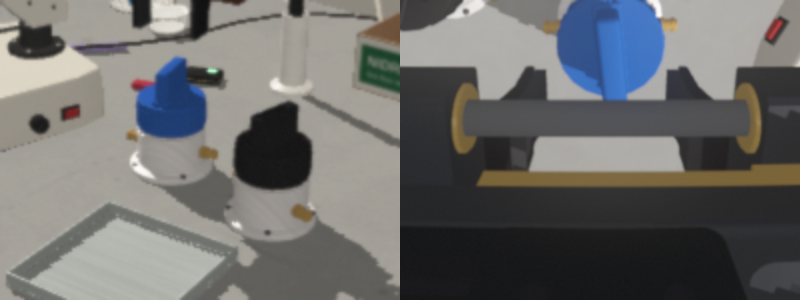

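In the wrist crop the bar sits midway between the fingers and the ports are level with the tool's closing line, so the pot yaw is about 16°. The bar leans about 4° anticlockwise of that. I'll correct the yaw, descend and grip.

```bash
python3 -m pendant '[{"x":0,"y":0,"z":-0.03,"rx":0,"ry":0,"rz":0.022,"claw":0.6},{"x":0,"y":0,"z":-0.1,"rx":0,"ry":0,"rz":0.022,"claw":0.6},{"x":0,"y":0,"z":-0.18,"rx":0,"ry":0,"rz":0.022,"claw":0.6},{"x":0,"y":0,"z":-0.23,"rx":0,"ry":0,"rz":0.022,"claw":0.6},{"x":0,"y":0,"z":-0.26,"rx":0,"ry":0,"rz":0.022,"claw":0.6},{"x":0,"y":0,"z":-0.26,"rx":0,"ry":0,"rz":0.022,"claw":0.6},{"x":0,"y":0,"z":-0.26,"rx":0,"ry":0,"rz":0.022,"claw":0.3},{"x":0,"y":0,"z":-0.26,"rx":0,"ry":0,"rz":0.022,"claw":0.3}]'
python3 - <<'E'
from h import *
w=capture("wrist")["color"]
save("d",cv2.resize(w[180:420,120:440],(800,600)))
E
```

```text
time_s: 4.3
tcp_pos: [0.5818, -0.2599, 0.0858]
ee_rot: [[-0.939, -0.344, 0.001], [-0.344, 0.939, -0.0], [-0.001, -0.001, -1.0]]
wrist_force: [-0.2, -1.1, 0.1]
gripper_width: 0.455
gripper_force: 0.0
```

View pics/d.png

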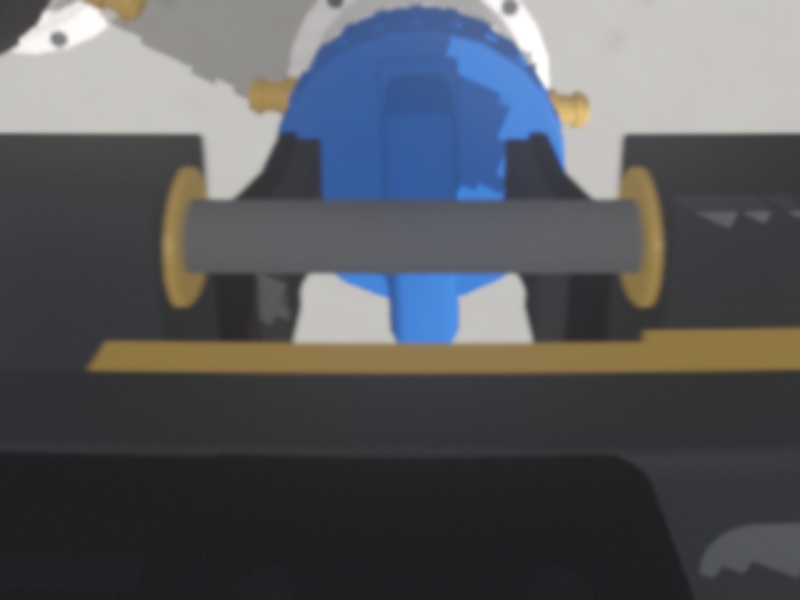

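The bar sits at columns 385–460 between the fingers at 320 and 505, parallel to within about 1° and roughly 2 mm toward +y. I'll shift 1.5 mm and close.

```bash
python3 -m pendant '[{"x":0,"y":0.006,"z":0,"rx":0,"ry":0,"rz":0,"claw":0.25},{"x":0,"y":0.006,"z":0,"rx":0,"ry":0,"rz":0,"claw":0.1},{"x":0,"y":0.006,"z":0,"rx":0,"ry":0,"rz":0,"claw":0},{"x":0,"y":0.006,"z":0,"rx":0,"ry":0,"rz":0,"claw":0},{"x":0,"y":0.006,"z":0,"rx":0,"ry":0,"rz":0,"claw":0},{"x":0,"y":0.006,"z":0,"rx":0,"ry":0,"rz":0,"claw":0},{"x":0,"y":0.006,"z":0,"rx":0,"ry":0,"rz":0,"claw":0},{"x":0,"y":0.006,"z":0,"rx":0,"ry":0,"rz":0,"claw":0}]'
```

```text
time_s: 5.35
tcp_pos: [0.5814, -0.2583, 0.0851]
ee_rot: [[-0.939, -0.344, 0.0], [-0.344, 0.939, 0.0], [-0.0, -0.0, -1.0]]
wrist_force: [0.5, 1.3, 1.4]
gripper_width: 0.154
gripper_force: 30.0
```

```bash
python3 -m pendant '[{"x":0,"y":0,"z":0,"rx":0,"ry":0,"rz":0.03,"claw":0},{"x":0,"y":0,"z":0,"rx":0,"ry":0,"rz":0.07,"claw":0},{"x":0,"y":0,"z":0,"rx":0,"ry":0,"rz":0.12,"claw":0},{"x":0,"y":0,"z":0,"rx":0,"ry":0,"rz":0.17,"claw":0},{"x":0,"y":0,"z":0,"rx":0,"ry":0,"rz":0.22,"claw":0},{"x":0,"y":0,"z":0,"rx":0,"ry":0,"rz":0.26,"claw":0},{"x":0,"y":0,"z":0,"rx":0,"ry":0,"rz":0.3,"claw":0},{"x":0,"y":0,"z":0,"rx":0,"ry":0,"rz":0.3,"claw":0}]'
```

```text
time_s: 6.35
tcp_pos: [0.5815, -0.2586, 0.0852]
ee_rot: [[-0.275, -0.961, 0.0], [-0.961, 0.275, -0.0], [0.0, -0.0, -1.0]]
wrist_force: [0.0, 0.0, 0.5]
gripper_width: 0.16
gripper_force: 30.0
```

```bash
python3 -m pendant '[{"x":0,"y":0,"z":0,"rx":0,"ry":0,"rz":0.04,"claw":0},{"x":0,"y":0,"z":0,"rx":0,"ry":0,"rz":0.08,"claw":0},{"x":0,"y":0,"z":0,"rx":0,"ry":0,"rz":0.12,"claw":0},{"x":0,"y":0,"z":0,"rx":0,"ry":0,"rz":0.15,"claw":0},{"x":0,"y":0,"z":0,"rx":0,"ry":0,"rz":0.16,"claw":0},{"x":0,"y":0,"z":0,"rx":0,"ry":0,"rz":0.16,"claw":0},{"x":0,"y":0,"z":0,"rx":0,"ry":0,"rz":0.16,"claw":0},{"x":0,"y":0,"z":0,"rx":0,"ry":0,"rz":0.16,"claw":0}]'
python3 - <<'E'
from h import *
s=sense();print(s["moment"],np.round(s["joints"],1))
w=capture("wrist")["color"]
save("e",cv2.resize(w[100:420,80:480],(750,600)))
E
```

```text
time_s: 7.35
tcp_pos: [0.5815, -0.2585, 0.0852]
ee_rot: [[0.222, -0.975, 0.0], [-0.975, -0.222, -0.0], [0.0, -0.0, -1.0]]
wrist_force: [-0.5, -0.4, 1.9]
gripper_width: 0.157
gripper_force: 30.0
[-0.18971705  0.02866582 -0.00089313] [ -9.4  30.   -7.8   0.  -52.2  22.3]
```

View pics/e.png

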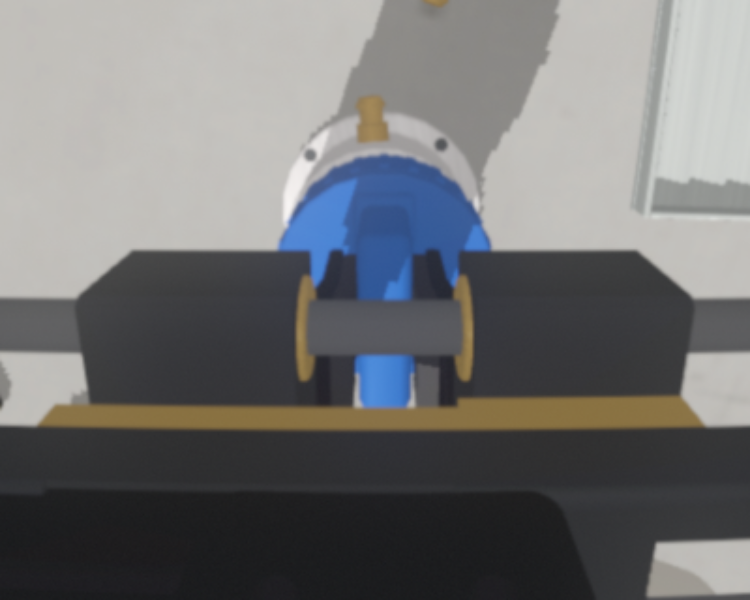

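The bar is firmly between the pads, and the port at (372,115) is nearly in line with it, so it is about 86° from the pot. I'll lift gently first and check the force.

```bash
python3 -m pendant '[{"x":0,"y":0,"z":0.01,"rx":0,"ry":0,"rz":0,"claw":0},{"x":0,"y":0,"z":0.02,"rx":0,"ry":0,"rz":0,"claw":0},{"x":0,"y":0,"z":0.03,"rx":0,"ry":0,"rz":0,"claw":0},{"x":0,"y":0,"z":0.04,"rx":0,"ry":0,"rz":0,"claw":0},{"x":0,"y":0,"z":0.05,"rx":0,"ry":0,"rz":0,"claw":0},{"x":0,"y":0,"z":0.06,"rx":0,"ry":0,"rz":0,"claw":0},{"x":0,"y":0,"z":0.06,"rx":0,"ry":0,"rz":0,"claw":0},{"x":0,"y":0,"z":0.06,"rx":0,"ry":0,"rz":0,"claw":0}]'
```

```text
time_s: 8.4
tcp_pos: [0.5814, -0.2583, 0.1]
ee_rot: [[0.223, -0.975, -0.0], [-0.975, -0.223, 0.0], [-0.0, 0.0, -1.0]]
wrist_force: [1.1, 0.0, -0.0]
gripper_width: 0.157
gripper_force: 30.0
```

```bash
python3 -m pendant '[{"x":0,"y":0,"z":0.03,"rx":0,"ry":0,"rz":0,"claw":0},{"x":0,"y":0,"z":0.08,"rx":0,"ry":0,"rz":0,"claw":0},{"x":0,"y":0,"z":0.14,"rx":0,"ry":0,"rz":0,"claw":0},{"x":0,"y":0,"z":0.2,"rx":0,"ry":0,"rz":0,"claw":0},{"x":0,"y":0,"z":0.27,"rx":0,"ry":0,"rz":0,"claw":0},{"x":0,"y":0,"z":0.33,"rx":0,"ry":0,"rz":0,"claw":0},{"x":0,"y":0,"z":0.36,"rx":0,"ry":0,"rz":0,"claw":0},{"x":0,"y":0,"z":0.36,"rx":0,"ry":0,"rz":0,"claw":0}]'
python3 - <<'E'
from h import *
p=capture("scene")
save("f",cv2.resize(p["color"][80:320,180:500],(800,600)))
q=capture("top")
r=regions_of(q,"tray")[0]["region"].astype(np.uint8)
ct=max(cv2.findContours(r,0,1)[0],key=cv2.contourArea)[:,0]
print(cv2.minAreaRect(np.array([pix2world(q,c,.01)[:2]*1000 for c in ct.astype(float)],np.float32)))
E
```

```text
time_s: 9.4
tcp_pos: [0.5816, -0.2584, 0.1907]
ee_rot: [[0.223, -0.975, 0.001], [-0.975, -0.223, -0.0], [0.0, -0.001, -1.0]]
wrist_force: [0.8, 0.8, -0.7]
gripper_width: 0.156
gripper_force: 30.0
((422.8626403808594, -363.4286193847656), (141.65809631347656, 140.8447723388672), 11.141366958618164)
```

View pics/f.png

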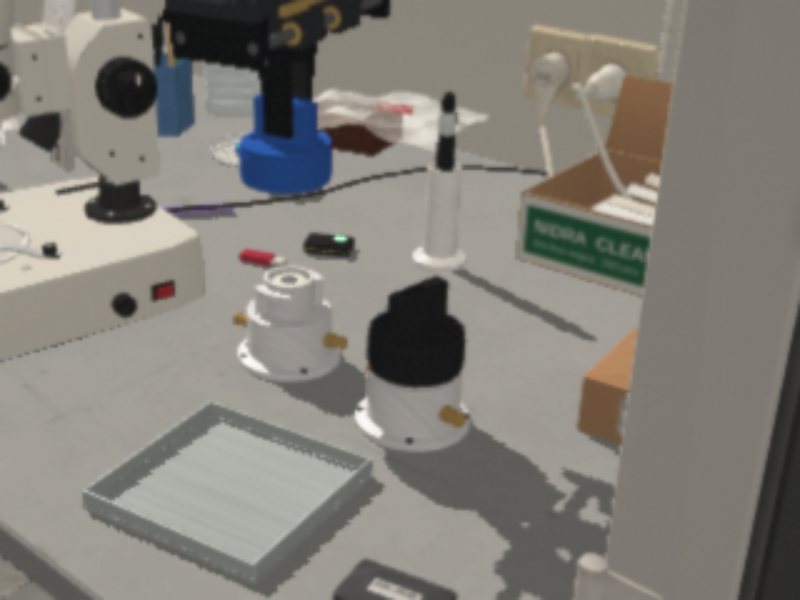

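The cover is upright in the gripper at (285,150), off the bare pot at (290,320), and the black cover is untouched. Now I'll carry it over the tray.

```bash
python3 -m pendant '[{"x":-0.04,"y":-0.03,"z":0,"rx":0,"ry":0,"rz":0,"claw":0},{"x":-0.14,"y":-0.1,"z":0,"rx":0,"ry":0,"rz":0,"claw":0},{"x":-0.28,"y":-0.19,"z":0,"rx":0,"ry":0,"rz":0,"claw":0},{"x":-0.42,"y":-0.28,"z":0,"rx":0,"ry":0,"rz":0,"claw":0},{"x":-0.53,"y":-0.35,"z":0,"rx":0,"ry":0,"rz":0,"claw":0},{"x":-0.6,"y":-0.4,"z":0,"rx":0,"ry":0,"rz":0,"claw":0},{"x":-0.638,"y":-0.422,"z":0,"rx":0,"ry":0,"rz":0,"claw":0},{"x":-0.638,"y":-0.422,"z":0,"rx":0,"ry":0,"rz":0,"claw":0}]' && python3 -m pendant '[{"x":0,"y":0,"z":-0.06,"rx":0,"ry":0,"rz":0,"claw":0},{"x":0,"y":0,"z":-0.15,"rx":0,"ry":0,"rz":0,"claw":0},{"x":0,"y":0,"z":-0.25,"rx":0,"ry":0,"rz":0,"claw":0},{"x":0,"y":0,"z":-0.35,"rx":0,"ry":0,"rz":0,"claw":0},{"x":0,"y":0,"z":-0.44,"rx":0,"ry":0,"rz":0,"claw":0},{"x":0,"y":0,"z":-0.51,"rx":0,"ry":0,"rz":0,"claw":0},{"x":0,"y":0,"z":-0.55,"rx":0,"ry":0,"rz":0,"claw":0},{"x":0,"y":0,"z":-0.56,"rx":0,"ry":0,"rz":0,"claw":0}]'
python3 - <<'E'
from h import *
p=capture("scene")
save("g",cv2.resize(p["color"][160:340,180:420],(800,600)))
E
```

```text
time_s: 10.55
tcp_pos: [0.4217, -0.3641, 0.19]
ee_rot: [[0.222, -0.975, 0.0], [-0.975, -0.222, -0.0], [0.0, -0.0, -1.0]]
wrist_force: [0.5, -0.7, -1.0]
gripper_width: 0.161
gripper_force: 30.0
time_s: 11.55
tcp_pos: [0.4219, -0.3634, 0.049]
ee_rot: [[0.224, -0.975, -0.002], [-0.975, -0.224, 0.001], [-0.001, 0.001, -1.0]]
wrist_force: [-0.1, 0.2, -1.1]
gripper_width: 0.161
gripper_force: 30.0
```

View pics/g.png

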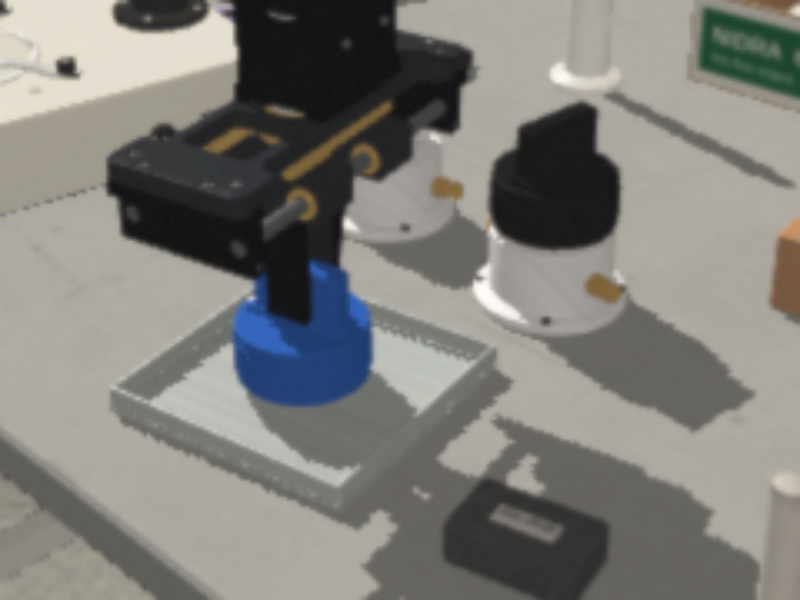

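The cover hangs centrally over the tray floor at (300,340), about 9 mm up. I'll lower it gently.

```bash
python3 -m pendant '[{"x":0,"y":0,"z":-0.006,"rx":0,"ry":0,"rz":0,"claw":0},{"x":0,"y":0,"z":-0.012,"rx":0,"ry":0,"rz":0,"claw":0},{"x":0,"y":0,"z":-0.018,"rx":0,"ry":0,"rz":0,"claw":0},{"x":0,"y":0,"z":-0.024,"rx":0,"ry":0,"rz":0,"claw":0},{"x":0,"y":0,"z":-0.028,"rx":0,"ry":0,"rz":0,"claw":0},{"x":0,"y":0,"z":-0.032,"rx":0,"ry":0,"rz":0,"claw":0},{"x":0,"y":0,"z":-0.036,"rx":0,"ry":0,"rz":0,"claw":0},{"x":0,"y":0,"z":-0.036,"rx":0,"ry":0,"rz":0,"claw":0}]'
```

```text
time_s: 12.6
tcp_pos: [0.4218, -0.3638, 0.0409]
ee_rot: [[0.223, -0.975, -0.0], [-0.975, -0.223, 0.0], [-0.0, 0.0, -1.0]]
wrist_force: [0.0, 0.2, -1.2]
gripper_width: 0.158
gripper_force: 30.0
```

```bash
python3 -m pendant '[{"x":0,"y":0,"z":-0.002,"rx":0,"ry":0,"rz":0,"claw":0},{"x":0,"y":0,"z":-0.004,"rx":0,"ry":0,"rz":0,"claw":0},{"x":0,"y":0,"z":-0.006,"rx":0,"ry":0,"rz":0,"claw":0},{"x":0,"y":0,"z":-0.008,"rx":0,"ry":0,"rz":0,"claw":0},{"x":0,"y":0,"z":-0.008,"rx":0,"ry":0,"rz":0,"claw":0},{"x":0,"y":0,"z":-0.008,"rx":0,"ry":0,"rz":0,"claw":0},{"x":0,"y":0,"z":-0.008,"rx":0,"ry":0,"rz":0,"claw":0},{"x":0,"y":0,"z":-0.008,"rx":0,"ry":0,"rz":0,"claw":0}]'
```

```text
time_s: 13.6
tcp_pos: [0.4219, -0.3639, 0.0401]
ee_rot: [[0.223, -0.975, 0.0], [-0.975, -0.223, -0.0], [0.0, -0.0, -1.0]]
wrist_force: [-1.8, 2.1, 7.0]
gripper_width: 0.16
gripper_force: 30.0
```

The wrist now reads 7 N upward, so the rim is on the tray floor. I'll release and retreat upward.

```bash
python3 -m pendant '[{"x":0,"y":0,"z":0.004,"rx":0,"ry":0,"rz":0,"claw":0.2},{"x":0,"y":0,"z":0.004,"rx":0,"ry":0,"rz":0,"claw":0.35},{"x":0,"y":0,"z":0.004,"rx":0,"ry":0,"rz":0,"claw":0.5},{"x":0,"y":0,"z":0.004,"rx":0,"ry":0,"rz":0,"claw":0.5},{"x":0,"y":0,"z":0.04,"rx":0,"ry":0,"rz":0,"claw":0.5},{"x":0,"y":0,"z":0.12,"rx":0,"ry":0,"rz":0,"claw":0.5},{"x":0,"y":0,"z":0.24,"rx":0,"ry":0,"rz":0,"claw":0.5},{"x":0,"y":0,"z":0.36,"rx":0,"ry":0,"rz":0,"claw":0.5}]' && python3 -m pendant '[{"x":0,"y":0,"z":0.1,"rx":0,"ry":0,"rz":0,"claw":0.5},{"x":0,"y":0,"z":0.2,"rx":0,"ry":0,"rz":0,"claw":0.5},{"x":0,"y":0,"z":0.28,"rx":0,"ry":0,"rz":0,"claw":0.5},{"x":0,"y":0,"z":0.32,"rx":0,"ry":0,"rz":0,"claw":0.5},{"x":0,"y":0,"z":0.32,"rx":0,"ry":0,"rz":0,"claw":0.5},{"x":0,"y":0,"z":0.32,"rx":0,"ry":0,"rz":0,"claw":0.5},{"x":0,"y":0,"z":0.32,"rx":0,"ry":0,"rz":0,"claw":0.5},{"x":0,"y":0,"z":0.32,"rx":0,"ry":0,"rz":0,"claw":0.5}]'
python3 - <<'E'
from h import *
p=capture("scene")
save("i",cv2.resize(p["color"][160:340,180:420],(800,600)))
E
```

```text
time_s: 14.6
tcp_pos: [0.4219, -0.3639, 0.1305]
ee_rot: [[0.223, -0.975, 0.0], [-0.975, -0.223, -0.0], [0.0, -0.0, -1.0]]
wrist_force: [0.3, 0.7, -0.8]
gripper_width: 0.499
gripper_force: 0.0
time_s: 15.6
tcp_pos: [0.4218, -0.3638, 0.2084]
ee_rot: [[0.223, -0.975, -0.001], [-0.975, -0.223, 0.001], [-0.001, 0.001, -1.0]]
wrist_force: [0.0, 0.6, -0.2]
gripper_width: 0.499
gripper_force: 0.0
```

View pics/i.png

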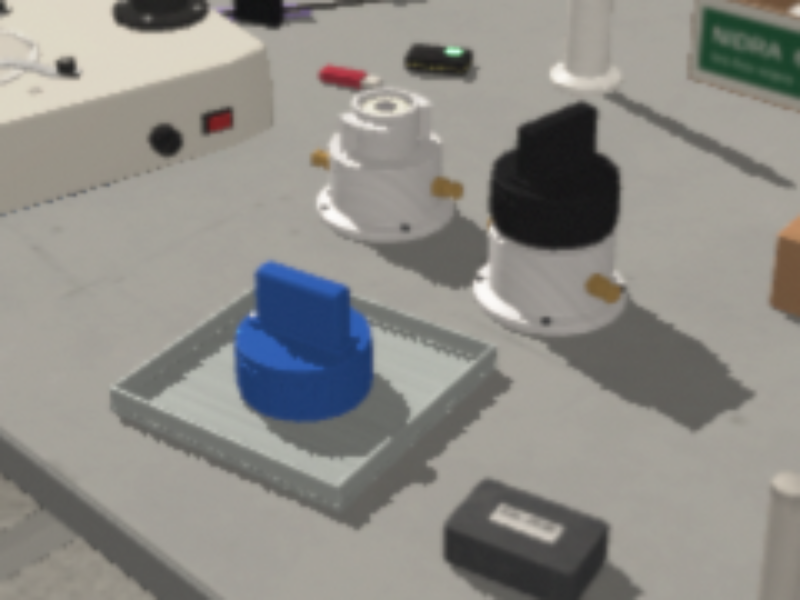

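The blue cover stands flat in the middle of the tray at (303,350), the gripper is clear, and the black filter is still shut.

```bash
python3 -c "
from station import *
print(finish_job())"
```

```text
the job is handed in; nothing more can be done
None
```

The blue cover was turned about 83° anticlockwise, lifted off its pot and set down flat and released in the middle of the steel tray; the black filter was not touched, and the job was handed in at about 16 s (no verdict was returned).

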